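# Proof-pull a fuse holder terminal to the red ring and hold the load

### The job

Proof-load the brass terminal of the red fuse holder that lies in the nest of the bench pull stand: squeeze the ears of the sprung clip to open its jaws, push the clip up along the rail until the jaws stand around the terminal's thin neck, and let them close on it. Then take the D-handle of the spring balance and draw it away from the fuse holder until the red ring on the rod has just come fully out of the tube, never so far that the black ring after it shows, and finish while still holding the handle steady there. Leave the valves, the coil plug, the panel knob and the screwdriver where they are.

Things in the scene. Friction and masses are not known exactly. Their poses are not given: they have to be found in the camera images.
- stand: Fixed bench pull stand: green base 310 x 96 mm, top 18 mm over the desk, steel rail 22 mm wide (top at 36 mm) along it. Origin on the desk under the pull axis, which lies 62 mm over the desk. x: along the pull axis towards the fuse holder (the load is drawn to -x); y level across, z up. From +x to -x: nest with fuse holder, clip, tube, rod with D-handle.
- nest: Fixed aluminium block 46 mm wide on the +x end of the stand, top 72 mm over the desk, with an 18 mm wide slot open at the top in which the fuse holder lies; the holder's flange bears on its far (+x) side and takes the pull. A back stop stands behind the holder.
- fuse_holder: Fuse holder, loose in the nest, 35 g, axis along the stand's x: red body 16 mm thick, 28 mm long, flange 25 mm, cap 19 mm; at its -x end a brass terminal: neck 4.4 mm thick, 14 mm long, then a head 10 mm across, 3 mm long. Origin on the axis, mid-neck (red body begins 7 mm to +x, head 7 mm to -x). Its x points from terminal to cap.
- runner (a joint): Runner on the rail, carrying clip, tube, rod and handle, in m: 0 = pushed fully towards the fuse holder, on the front stop, where the jaw tips stand at the middle of the terminal's neck; grows as it moves away (to -x), up to 0.06. About 1.2 N of friction; stays where it is left. Starts 0.028 to 0.055 back.
- clip: Sprung steel clip on the front (+x) of the runner, with its two jaws and ears, seen from above like a clothes peg lying flat: ears to -x, tips to +x. Origin as the stand's, moving along x with the runner.
- clip_ears (a point): On the pull axis, midway between the clip's two upright black rubber ears (to +y and -y of the stand), 18 mm tall, 30 mm long. They flare apart to -x: over the outsides about 40 mm here, 48 mm at the ends. Squeezing them along y to about 19 mm opens the jaws fully (about 7 N on each; 14 N does no harm); freed, the spring shuts the jaws.
- clip_tips (a point): Point on the pull axis between the tips of the clip's jaws, 68 mm to +x of clip_ears. The tip blocks are 6 mm long along x, 10 mm tall, and meet face to face when shut; fully open they are 18 mm apart. Their fronts are flat: the shut clip cannot be rammed over the terminal's head.
- jaw_left (a joint): Opening of the clip's jaw on the stand's +y side, rad: 0 = shut on nothing, about 0.07 = shut on the terminal's neck, about 0.16 = clear of the head, 0.28 = fully open.
- jaw_right (a joint): The same for the jaw on the stand's -y side.
- tube: Aluminium tube of the spring balance with brass end collars, 26 mm across the collars and 80 mm long, on the runner behind the clip, on the pull axis. Origin as the stand's, moving with the runner.
- tube_mouth (a point): Centre of the tube's rear (-x) mouth, out of which the steel rod is drawn.
- rod (a joint): How far the rod is drawn from the tube against its spring, in m: 0 = home; 0.024 = red ring (5 mm wide) just fully out of the mouth; black rings (2 mm wide) at 0.007 and 0.014, the next one begins to show at 0.031. Rings are hidden in the tube until drawn out. Spring 320 N/m (7.7 N at red). A few mm of slack come first, until the terminal's head catches behind the jaws.
- handle: Black D-shaped handle on the rod's end: crossbar 14 mm thick, 80 mm long, level across the stand (along y), joined to the rod by side arms and a yoke; open between bar and yoke over 41 mm along x and 62 mm along y, so a finger fits down through it. Origin as the stand's, moving along x with runner and rod.
- handle_bar (a point): Middle of the handle's crossbar, 62 mm over the desk, 72 mm to -x of the tube's mouth when the rod is home. The bar stands at or beyond the end of the base plate.
- coil_plug: Brass coil plug standing on the desk, 32 mm across, 36 mm tall. Origin under its centre. Leave alone.
- panel_knob: Chrome panel knob on the desk, 40 mm across, 19 mm tall. Origin under its centre. Leave alone.
- screwdriver: Screwdriver 180 mm long lying on the desk on the robot's side of the stand. Leave alone.
- valve0: Glass valve, 37 mm across, 83 mm tall, upright in the slotted wooden stand at the back of the desk. Origin under its centre. Leave alone.
- valve1: As valve0, in the next slot.
- valve2: As valve0, in the third slot.
- valve3: As valve0, in the fourth slot.
There are look-alikes about, which are no part of the job. There is more than one size of the fuse_holder; the job needs the smallest.

How it is judged:
On the way, in this order (a step that is already met when the one before it is completed fails the run):
1. the clip's ears are squeezed by the fingers and both jaws stand open (value of joint each of jaw_left, jaw_right above 0.13 rad and contact force between the fingers and clip above 1 N), for 0.1 s.
2. the jaws are shut on the terminal's neck, behind its head, and the fingers are off the clip (value of joint each of jaw_left, jaw_right below 0.13 rad and distance between clip_tips and fuse_holder below 0.007 m and contact force between clip and fuse_holder above 3 N and contact force between the fingers and clip below 0.3 N), for 0.3 s.
At the end, for the whole second after the job is handed in: Fingers hold the D-handle (over 3 N), rod still, 20.5 to 27.5 mm out (red ring just out: 24); clip shut on the neck (tips within 8.5 mm of its middle) pulls the holder on the nest with over 4 N; robot off clip, tube and holder; holder within 8 mm and bystanders within 20 mm of their start (value of joint rod between 0.0205 and 0.0275 m and velocity of joint rod between -0.01 and 0.01 m/s and contact force between the fingers and handle above 3 N and contact force between each of the arm, the fingers and clip below 0.5 N and contact force between the fingers and tube below 0.5 N and contact force between the fingers and fuse_holder below 0.5 N and contact force between fuse_holder and nest above 4 N and contact force between clip and fuse_holder above 4 N and distance between clip_tips and fuse_holder below 0.0085 m and value of joint each of jaw_left, jaw_right below 0.13 rad and distance of fuse_holder from where it was at the start of the episode below 0.008 m and distance of each of coil_plug, panel_knob, screwdriver, valve0, valve1, valve2, valve3 from where it was at the start of the episode below 0.02 m); the arm keeps its last pose, push and grip.
It fails at once if the rod is drawn out so far that the black ring after the red one comes (over 30.5 mm) (value of joint rod above 0.0305 m).
It fails at once if the fuse holder is pulled or knocked out of its nest (moved over 15 mm) (distance of fuse_holder from where it was at the start of the episode above 0.015 m).
It fails at once if a valve, the coil plug, the panel knob or the screwdriver is moved by more than 20 mm (distance of any of coil_plug, panel_knob, screwdriver, valve0, valve1, valve2, valve3 from where it was at the start of the episode above 0.02 m).
It also fails if it takes over 42 s, if anything falls off the work surface, if the arm or the gripper's body presses on something with over 40 N, if the wrist force passes 120 N, or if a joint passes its speed limit or range.

### The arm

A 6-joint arm with a two-finger parallel gripper is mounted at the origin on the work surface. World frame = base frame: x ahead of the robot, y to its left, z up, the work surface at z = 0. Lengths are in m, angles in rad, forces in N, time in s.
With the tool pointing down it reaches from about 0.225 to 0.875 m from the base axis. Payload 3.4 kg.
Tool frame: the origin (TCP) lies at the very end of the fingers, on their centre line; the grasp point (between the pads) lies 19 mm behind it (grasp_offset is the distance from the TCP to the grasp point, in m); y points along the fingers, z is the direction in which the jaws open and shut, and the axes are right-handed (so a half turn about y gives the same grasp; the last joint's range is limited). The gripper opens to 85 mm and grips with 20 to 120 N. Pads are 22 mm wide; open, the fingers measure 114 mm over their backs; the gripper's body (76 mm by 85 mm) begins 54 mm behind the grasp point. The pads swing forward as they close: fully open they stand 13 mm farther back than shut.
Start: joints at [1.038, 0.276, 1.505, -0, 1.361, -0.121], TCP at [0.23, 0.527, 0.231] pointing down, gripper open.
Joint ranges: [-2.89, 2.89], [-0.75, 2.08], [0.22, 2.7], [-1.18, 4.32], [0.11, 2.71], [-2.7, 2.7]. Speed limits (rad/s): [2.57, 2.57, 3.14, 3.14, 3.14, 3.14].

### API

Orientations are given as a unit quaternion [w, x, y, z].
In Python, from rig import get_state, get_image, sign_off, grasp_offset gives the robot as it stands.
- The arm moves only by the shell command python3 -m jog 'ROWS' [FORCE]. ROWS is JSON, one flat list of numbers, 7 for each row, row after row: the closure in counts, from 0 (fully open) to 255 (shut), then the shift along the tool's x, y, z in cm, then the turn, a rotation vector about the tool's x, y, z in units of 8 degrees (1.0 is 8 degrees). In form: [jaw, tx, ty, tz, rx, ry, rz, jaw, tx, ty, tz, rx, ry, rz, ...]. A call has 1 to 12 rows; each row is the pose to reach, as a shift and turn from the pose commanded when the call began, along the tool's axes at that moment; what a row does not reach only later rows make up. A row lasts 1/8 s, in which the tool goes at most 62.5 mm and 10.7 degrees, less where a joint would pass 70% of its speed; a pose out of reach is approached as far as the arm can. A call with a gripper value outside its range is refused whole. The fingers move at their own pace and stop on an object; FORCE is the grip in N (left out, the last holds). Time passes only in rows, so rows that repeat a pose let the fingers close. It gives the time, the measured TCP pose, the force and the opening at its end, in the units of the state.
- get_state(): the state, without advancing time (a new reading comes with each control period).
- get_image(name): name is "scene" or "top" or "wrist"; returns a dict with "color" (420x560x3 uint8, blue, green, red), "mtx" (3x3 intrinsics, pixels), "k1" (the pictures are not rectified: a ray, as slopes to the right and down, at radius r is drawn at 1 + k1 r^2 times it, then the intrinsics apply), "R" (3x3) and "t" (3): a world point X has camera coordinates R X + t; the wrist camera has in their place "tool_from_camera" (4x4, takes a point from camera to tool coordinates, whose origin is the TCP and whose axes are the tool frame's). Camera axes: x right, y down, z forward; pixel columns grow to the right and rows downward; lengths in m; the calibration is good to about 2 mm. A picture is of the moment at which its call begins: read the wrist's pose just before it. There is no depth.
- sign_off(): hands the job in, once; it reports no verdict.
The state is a dict: "clock": time; "qpos": joint angles; "qd": joint speeds; "effort": joint torques, N m; "position": TCP position; "ee_rot": TCP orientation; "contact_force": force on the tool from outside, world axes, zero at the start; "moment": the same for the moment, N m; "width": finger opening in m.
Only numpy, scipy, OpenCV 4.12 (cv2) and the standard library are available. Lean on these libraries where they do the work, as an engineer would, in place of code of your own. Each camera call takes 0.05 s, during which the arm holds its last target.

## Working session

There is one attempt and no reset: what is moved stays moved. The work goes in short steps, Python scripts to look and compute and a shell command to move; the robot and the scene stay as the last step left them, time stands still between calls to the robot, and variables do not carry over. Pictures are saved under pics/ and viewed, and the job is handed in when it is done.

```bash
ls; mkdir -p pics; python3 - <<'E'
from rig import *
import rig,cv2
s=get_state();print(s);print(grasp_offset)
for n in("scene","top","wrist"):
    d=get_image(n);cv2.imwrite(f"pics/{n}0.png",d["color"])
    print(n,{k:v for k,v in d.items() if k!="color"})
E
```

```text
pics
{'clock': 0.0, 'qpos': array([ 1.03799629e+00,  2.76616223e-01,  1.50613032e+00, -2.45529986e-05,
        1.36071717e+00, -1.20970506e-01]), 'qd': array([-0.00086315, -0.00113128, -0.00034291,  0.00023053,  0.00141823,
       -0.00028513]), 'effort': array([-4.04038537e-04, -4.16769755e+01, -2.45803607e+01, -1.41987284e-04,
        1.07012299e-02,  2.08104586e-05]), 'position': array([0.22988973, 0.52646322, 0.23042874]), 'ee_rot': array([-0.69153955,  0.69279798, -0.14477948,  0.14437074]), 'contact_force': array([-0.19996315,  0.51261496, -0.65317738]), 'moment': array([ 0.00383452,  0.02510737, -0.08213587]), 'width': 0.08513842964270261}
0.0187
scene {'mtx': array([[520.10615967,   0.        , 285.39289565],
       [  0.        , 520.10615967, 203.81442984],
       [  0.        ,   0.        ,   1.        ]]), 'k1': -0.11333446920194655, 'R': array([[-7.52534368e-01,  6.58552732e-01,  5.69630478e-04],
       [ 5.31949859e-01,  6.08373542e-01, -5.88991495e-01],
       [-3.88228506e-01, -4.42933327e-01, -8.08139032e-01]]), 't': array([ 0.35720918, -0.31992864,  1.46549602])}
t
[... 252 characters left out ...]
 [-0.99377836,  0.01067826, -0.11086276],
       [ 0.11111444,  0.02689954, -0.9934435 ]]), 't': array([0.11495861, 0.56217988, 0.81386776])}
wrist {'mtx': array([[305.78762726,   0.        , 276.7324808 ],
       [  0.        , 305.78762726, 212.71490348],
       [  0.        ,   0.        ,   1.        ]]), 'k1': -0.03341602968607905, 'tool_from_camera': array([[ 2.29420163e-04,  9.55399525e-01,  2.95316263e-01,
        -7.51649636e-02],
       [-1.17447861e-04, -2.95316243e-01,  9.55399551e-01,
        -1.43253997e-01],
       [ 9.99999967e-01, -2.53872184e-04,  4.44581299e-05,
         4.74603567e-04],
       [ 0.00000000e+00,  0.00000000e+00,  0.00000000e+00,
         1.00000000e+00]])}
```

View pics/scene0.png

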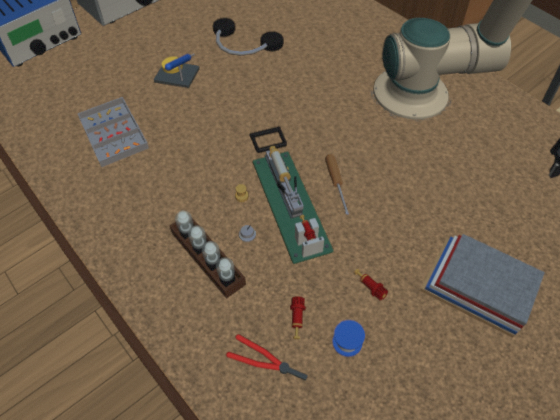

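View pics/top0.png

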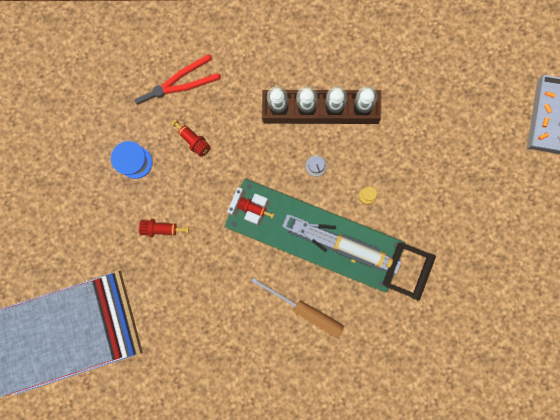

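View pics/wrist0.png

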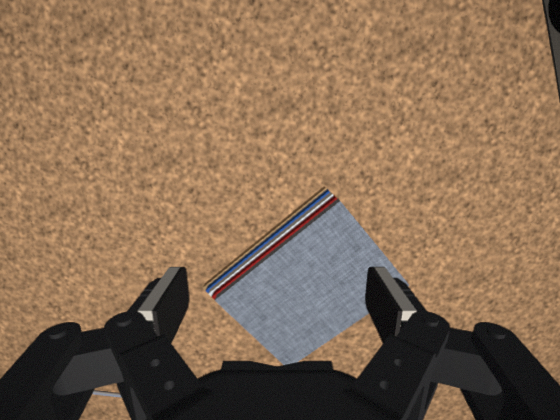

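```bash
cat > h.py <<'E'
import numpy as np,cv2
from rig import *
from scipy.spatial.transform import Rotation as Rn
def ray(d,u,v,Rw=None,tw=None):
    K=d["mtx"];a=np.array([(u-K[0,2])/K[0,0],(v-K[1,2])/K[1,1]]);b=a.copy()
    for _ in range(30): b=a/(1+d["k1"]*(b@b))
    c=np.array([b[0],b[1],1.])
    if "R" in d: return -d["R"].T@d["t"], d["R"].T@c
    T=d["tool_from_camera"]; s=d["s"]; W=rot(s)
    return s["position"]+W@T[:3,3], W@(T[:3,:3]@c)
def rot(s):
    q=s["ee_rot"]; return Rn.from_quat([q[1],q[2],q[3],q[0]]).as_matrix()
def at(d,u,v,z):
    o,r=ray(d,u,v); return o+r*(z-o[2])/r[2]
def proj(d,X):
    if "R" in d: c=d["R"]@X+d["t"]
    else:
        T=d["tool_from_camera"]; s=d["s"];c=T[:3,:3].T@(rot(s).T@(np.array(X)-s["position"])-T[:3,3])
    b=c[:2]/c[2]; b=b*(1+d["k1"]*(b@b)); K=d["mtx"]
    return np.array([K[0,0]*b[0]+K[0,2],K[1,1]*b[1]+K[1,2]])
def img(n):
    s=get_state();d=get_image(n);d["s"]=s;return d
def crop(d,name,x0,y0,w,h,f):
    cv2.imwrite("pics/"+name,cv2.resize(d["color"][y0:y0+h,x0:x0+w],None,fx=f,fy=f,interpolation=cv2.INTER_CUBIC))
E
python3 - <<'E'
from h import *
import pickle
d=img("top");crop(d,"top1.png",220,170,220,140,3.6)
d2=img("scene");crop(d2,"scene1.png",240,120,100,150,4)
pickle.dump((d,d2),open("d.pkl","wb"))
E
```

```text
(no output)
```

View pics/top1.png

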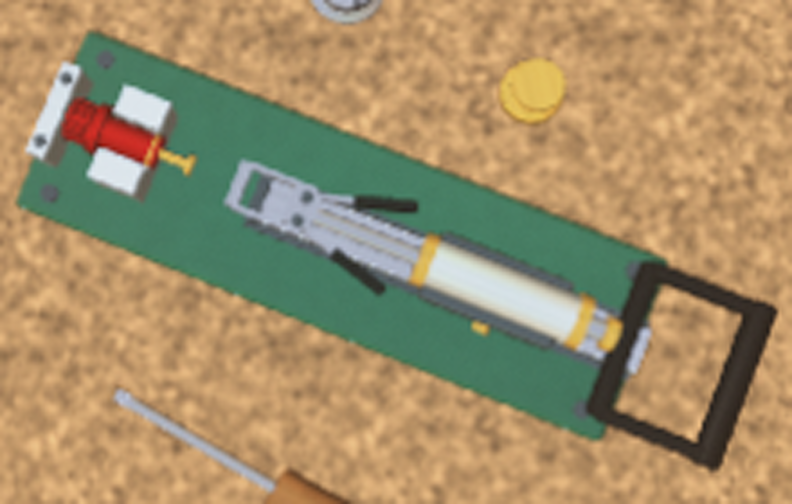

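View pics/scene1.png

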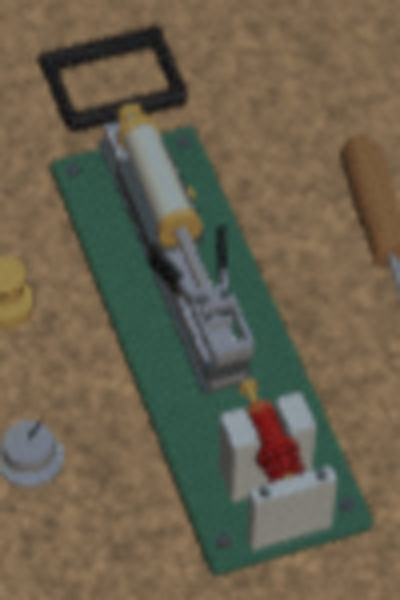

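```bash
python3 - <<'E'
from h import *
import pickle
d,d2=pickle.load(open("d.pkl","rb"))
P=lambda u,v,z:at(d,220+u/3.6,170+v/3.6,z)
Q=lambda u,v,z:at(d2,240+u/4,120+v/4,z)
for n,(u,v,z) in dict(c1=(93,30,.018),c2=(18,205,.018),c3=(603,440,.018),c4=(662,262,.018),head=(192,164,.062),bo1=(774,310,.069),bo2=(715,465,.069),bi1=(745,312,.069),bi2=(692,443,.069),tubefront=(427,262,.075),mouth=(577,322,.075),earLf=(357,201,.071),earLr=(417,206,.071),earRf=(333,253,.071),earRr=(383,290,.071),tipA=(245,162,.067),tipB=(228,205,.067)).items(): print(n,P(u,v,z).round(4))
for n,(u,v,z) in dict(head=(250,385,.062),boA=(40,60,.069),boB=(158,28,.069),earRtop=(221,228,.071),earLtop=(152,250,.071)).items(): print('sc',n,Q(u,v,z).round(4))
E
```

```text
c1 [0.6227 0.1941 0.018 ]
c2 [0.5355 0.231  0.018 ]
c3 [ 0.4196 -0.0527  0.018 ]
c4 [ 0.5047 -0.0838  0.018 ]
head [0.5505 0.1419 0.062 ]
bo1 [ 0.4805 -0.1231  0.069 ]
bo2 [ 0.4113 -0.0939  0.069 ]
bi1 [ 0.4797 -0.1101  0.069 ]
bi2 [ 0.4211 -0.0841  0.069 ]
tubefront [0.5032 0.0337 0.075 ]
mouth [ 0.4755 -0.0334  0.075 ]
earLf [0.5317 0.0651 0.071 ]
earLr [0.5291 0.0376 0.071 ]
earRf [0.5078 0.0765 0.071 ]
earRr [0.4907 0.0538 0.071 ]
tipA [0.5507 0.1169 0.067 ]
tipB [0.5307 0.1249 0.067 ]
sc head [0.5534 0.1466 0.062 ]
sc boA [ 0.4908 -0.1132  0.069 ]
sc boB [ 0.4187 -0.0862  0.069 ]
sc earRtop [0.4968 0.0594 0.071 ]
sc earLtop [0.537  0.0456 0.071 ]
```

```bash
cat >> h.py <<'E'
th=np.radians(67.3)
ex=np.array([np.cos(th),np.sin(th),0]);ey=np.array([-ex[1],ex[0],0]);O=np.array([.4622,-.0683,0])
def S(s,y=0,z=0): return O+ex*s+ey*y+np.array([0,0,z])
def plan(target,zdir=None):
    """shift in cm/turn in 8deg units in tool axes from the measured pose to target TCP, tool down, tool z along zdir"""
    s=get_state();W=rot(s)
    sh=W.T@(target-s["position"])*100
    tn=np.zeros(3)
    if zdir is not None:
        y=np.array([0,0,-1.]);T=np.column_stack([np.cross(y,zdir),y,zdir])
        tn=np.degrees(Rn.from_matrix(W.T@T).as_rotvec())/8
    print("shift",sh.round(2),"turn",tn.round(2))
E
python3 - <<'E'
from h import *
s=get_state();print(rot(s).round(3))
for zd in(ey,-ey): plan(S(.137,0,.12),zd)
E
```

```text
[[ 0.916 -0.     0.4  ]
 [-0.4   -0.001  0.916]
 [-0.    -1.    -0.001]]
shift [ 44.88  11.11 -31.53] turn [  0.   -11.36  -0.  ]
shift [ 44.88  11.11 -31.53] turn [ 0.   11.14  0.  ]
```

```bash
python3 -m jog '[0,44.9,7.1,-31.5,0,11.1,0, 0,44.9,7.1,-31.5,0,11.1,0, 0,44.9,7.1,-31.5,0,11.1,0, 0,44.9,7.1,-31.5,0,11.1,0, 0,44.9,7.1,-31.5,0,11.1,0, 0,44.9,7.1,-31.5,0,11.1,0, 0,44.9,7.1,-31.5,0,11.1,0, 0,44.9,7.1,-31.5,0,11.1,0, 0,44.9,7.1,-31.5,0,11.1,0, 0,44.9,7.1,-31.5,0,11.1,0, 0,44.9,7.1,-31.5,0,11.1,0, 0,44.9,7.1,-31.5,0,11.1,0]' 20
python3 - <<'E'
from h import *
plan(S(.137,0,.12),-ey)
d=img("wrist");cv2.imwrite("pics/w1.png",d["color"])
import pickle;pickle.dump(d,open("w1.pkl","wb"))
for p in [S(.137,0,.062),S(.205,0,.062),S(.229,0,.062),S(-.037,0,.069)]: print(proj(d,p))
E
```

```text
clock: 1.75
position: [0.5148, 0.0597, 0.1605]
ee_rot: [0.394, -0.394, 0.587, -0.587]
contact_force: [-0.4, 0.4, -0.7]
width: 0.0854
shift [0.14 4.05 0.09] turn [ 0.    0.05 -0.  ]
[277.55254119 215.74412132]
[278.22247565 131.21297443]
[278.48393005  98.0715721 ]
[276.21850775 385.71831687]
```

View pics/w1.png

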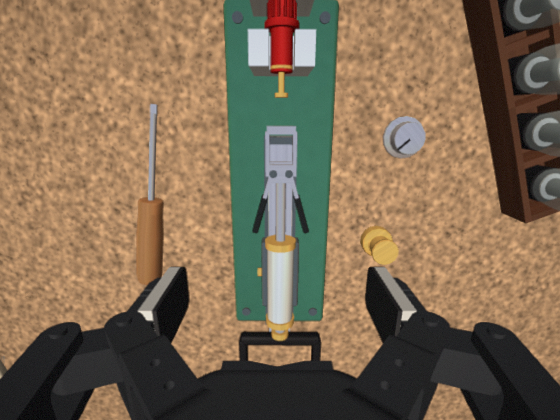

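```bash
python3 -m jog '[0,0.1,5,0.2,0,0,0, 0,0.1,9,0.2,0,0,0, 0,0.1,11.2,0.2,0,0,0, 90,0.1,11.2,0.2,0,0,0, 90,0.1,11.2,0.2,0,0,0, 90,0.1,11.2,0.2,0,0,0]' 20
python3 - <<'E'
from h import *
plan(S(.137,0,.048),-ey)
d=img("wrist");cv2.imwrite("pics/w2.png",d["color"])
d=img("top");crop(d,"t2.png",220,170,220,140,3.6)
E
```

```text
clock: 2.55
position: [0.5181, 0.0572, 0.0497]
ee_rot: [-0.394, 0.393, -0.587, 0.588]
contact_force: [-0.2, -0.4, -0.6]
width: 0.0552
shift [ 0.03  0.17 -0.31] turn [-0.02  0.04 -0.01]
```

View pics/w2.png

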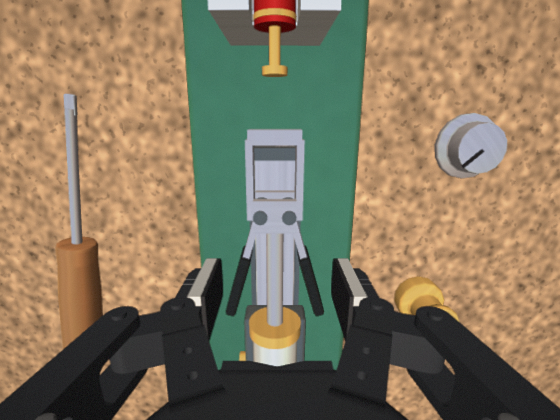

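```bash
python3 -m jog '[130,0,0.15,-0.1,0,0,0, 130,0,0.15,-0.1,0,0,0, 170,0,0.15,-0.1,0,0,0, 170,0,0.15,-0.1,0,0,0, 170,0,0.15,-0.1,0,0,0]' 20
python3 - <<'E'
from h import *
d=img("wrist");cv2.imwrite("pics/w3.png",d["color"])
for p in [S(.137,0.02,.071),S(.137,-.02,.071),S(.205,0,.067)]: print(proj(d,p))
d=img("top");crop(d,"t2.png",220,170,220,140,3.6)
E
```

```text
clock: 3.28
position: [0.5166, 0.0569, 0.0474]
ee_rot: [-0.394, 0.393, -0.587, 0.588]
contact_force: [-0.4, -0.0, 6.9]
width: 0.0289
[227.22620379 294.41288987]
[316.44230622 294.8325223 ]
[272.08709824 138.14090702]
```

View pics/w3.png

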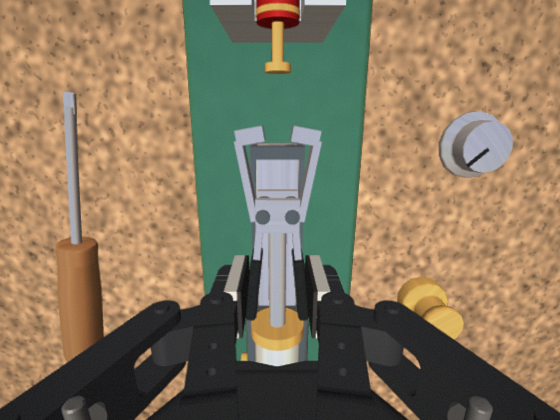

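```bash
python3 -m jog '[185,0,-0.3,0,0,0,0, 195,0,-0.3,0,0,0,0, 195,0,-0.3,0,0,0,0, 195,0,-0.3,0,0,0,0]' 20
python3 - <<'E'
from h import *
d=img("wrist");cv2.imwrite("pics/w4.png",d["color"])
E
```

```text
clock: 3.88
position: [0.5159, 0.0571, 0.0493]
ee_rot: [0.393, -0.394, 0.588, -0.588]
contact_force: [1.1, -2.0, -5.6]
width: 0.0202
```

View pics/w4.png

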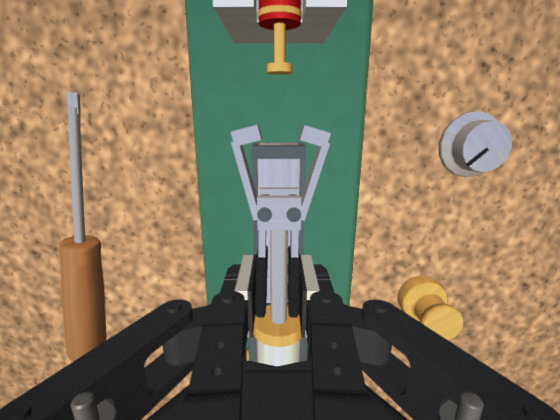

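```bash
python3 -m jog '[195,-0.5,0,0,0,0,0, 195,-1.1,0,0,0,0,0, 195,-1.7,0,0,0,0,0, 195,-2.3,0,0,0,0,0, 195,-2.6,0,0,0,0,0, 195,-2.6,0,0,0,0,0]' 20
python3 - <<'E'
from h import *
s=get_state();print(rot(s).T@s["contact_force"])
d=img("wrist");cv2.imwrite("pics/w5.png",d["color"])
E
```

```text
clock: 4.68
position: [0.5262, 0.0821, 0.0498]
ee_rot: [0.394, -0.393, 0.588, -0.587]
contact_force: [2.1, 0.2, -9.2]
width: 0.0205
[-0.94610332  9.23107923  1.89811831]
```

View pics/w5.png

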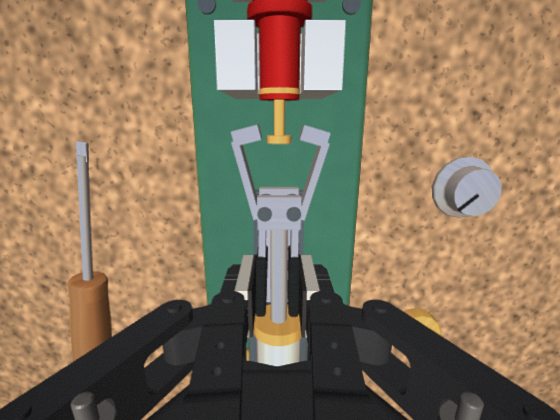

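```bash
python3 -m jog '[195,-0.4,0.1,0,0,0,0, 195,-0.7,0.1,0,0,0,0, 195,-0.7,0.1,0,0,0,0]' 20
python3 - <<'E'
from h import *
s=get_state();print(rot(s).T@s["contact_force"])
d=img("wrist");cv2.imwrite("pics/w6.png",d["color"])
E
```

```text
clock: 5.1
position: [0.5287, 0.0876, 0.0495]
ee_rot: [-0.394, 0.394, -0.587, 0.588]
contact_force: [-0.5, -3.3, 1.6]
width: 0.0203
[ 3.28920526 -1.62269983  0.79227447]
```

View pics/w6.png

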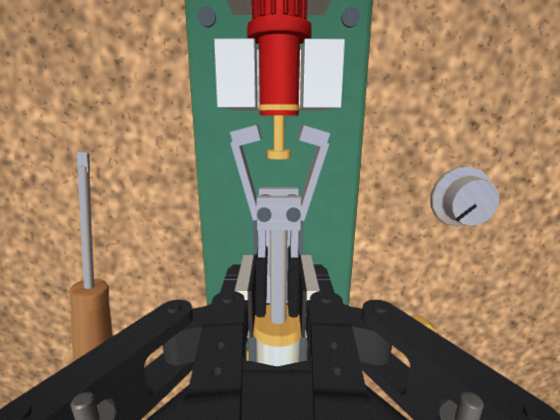

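```bash
python3 -m jog '[195,-0.3,0,0,0,0,0, 195,-0.3,0,0,0,0,0]' 20
python3 - <<'E'
from h import *
s=get_state();print(rot(s).T@s["contact_force"])
d=img("wrist");cv2.imwrite("pics/w7.png",d["color"])
E
```

```text
clock: 5.4
position: [0.5293, 0.0891, 0.0492]
ee_rot: [-0.393, 0.395, -0.587, 0.588]
contact_force: [-1.3, -6.1, 2.2]
width: 0.0205
[ 6.12120987 -2.2257651   1.10295798]
```

View pics/w7.png

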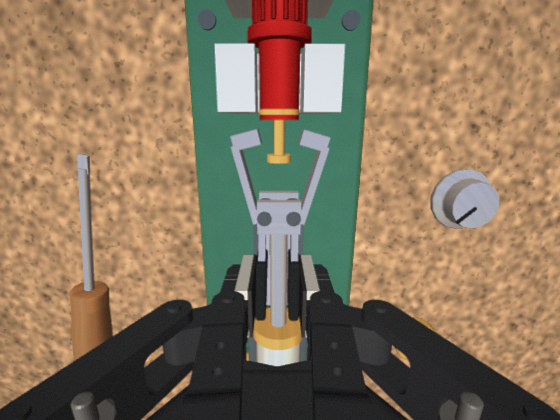

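```bash
python3 -m jog '[195,0.2,0,0,0,0,0, 150,0.2,0,0,0,0,0, 100,0.2,0,0,0,0,0, 60,0.2,0,0,0,0,0, 60,0.2,0,0,0,0,0, 60,0.2,0,0,0,0,0]' 20
python3 - <<'E'
from h import *
s=get_state();print(rot(s).T@s["contact_force"])
d=img("wrist");cv2.imwrite("pics/w8.png",d["color"])
d=img("top");crop(d,"t8.png",220,170,220,140,3.6)
E
```

```text
clock: 6.2
position: [0.5291, 0.0888, 0.0489]
ee_rot: [0.393, -0.393, 0.588, -0.588]
contact_force: [0.2, 0.4, -0.2]
width: 0.0653
[-0.44103888  0.197356    0.01141197]
```

View pics/w8.png

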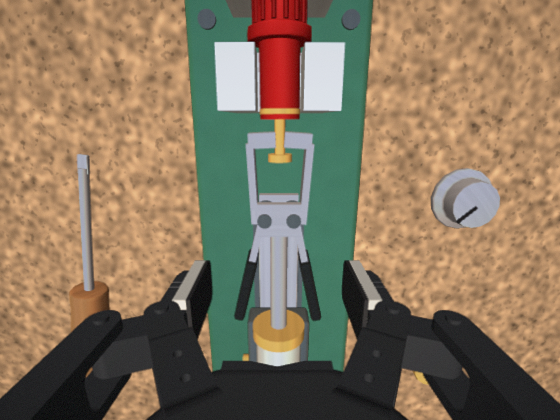

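```bash
python3 -m jog '[60,0,-3,0,0,0,0, 60,0,-8,0,0,0,0, 60,6,-11,0,0,0,0, 60,9,-11,0,0,0,0, 60,9,-11,0,0,0,0]' 20
python3 - <<'E'
from h import *
s=get_state();print(s["qpos"].round(2))
d=img("wrist");cv2.imwrite("pics/w9.png",d["color"])
for q in(-.035,-.005,.229): print(proj(d,S(q,0,.069)))
d=img("top");crop(d,"t9.png",220,170,220,140,3.6)
for zd in(ex,-ex): plan(S(-.006,0,.12),zd)
import pickle;pickle.dump(d,open("t9.pkl","wb"))
E
```

```text
clock: 6.92
position: [0.4941, 0.0039, 0.1595]
ee_rot: [-0.393, 0.392, -0.588, 0.588]
contact_force: [-0.4, -0.3, 0.5]
width: 0.0656
[-0.13  0.21  1.79 -0.    1.14  0.26]
[274.39804647 334.85971077]
[274.39160428 306.87506491]
[274.40836922   3.6396051 ]
shift [ 8.68  3.88 -0.2 ] turn [-1.000e-02 -1.122e+01 -0.000e+00]
shift [ 8.68  3.88 -0.2 ] turn [ 0.000e+00  1.128e+01 -1.000e-02]
```

View pics/w9.png

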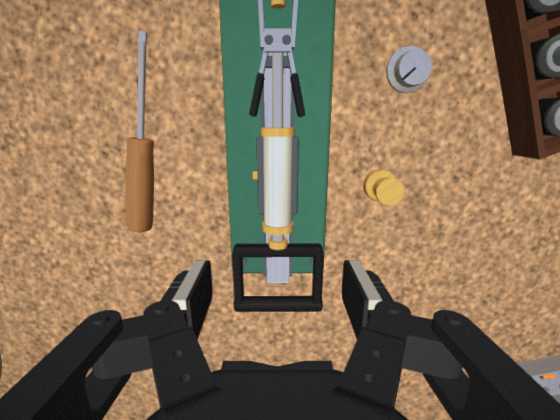

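View pics/t9.png

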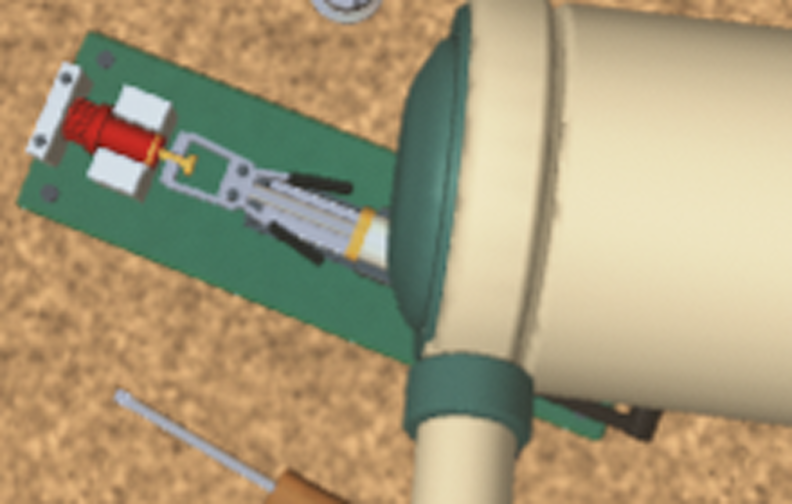

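```bash
python3 -m jog '[140,4,2,0,0,-2,0, 140,8.4,3,0,0,-4,0, 140,8.4,3.5,0,0,-6,0, 140,8.4,3.5,0,0,-8,0, 140,8.4,3.5,0,0,-10,0, 140,8.4,3.5,0,0,-11.2,0, 140,8.4,3.5,0,0,-11.2,0, 140,8.4,3.5,0,0,-11.2,0, 140,8.4,3.5,0,0,-11.2,0]' 20
python3 - <<'E'
from h import *
s=get_state();print(s["qpos"].round(2))
plan(S(-.003,-.002,.046),ex)
d=img("wrist");cv2.imwrite("pics/w10.png",d["color"])
for q in(-.005,0.0,.043): print(proj(d,S(q,0,.069)))
E
```

```text
clock: 8.15
position: [0.4633, -0.0711, 0.1233]
ee_rot: [0.694, -0.693, 0.138, -0.138]
contact_force: [-0.3, 0.2, -0.3]
width: 0.0383
[-0.3   0.21  1.89  0.    1.04 -1.48]
shift [-0.    7.73 -0.09] turn [-0.    0.02 -0.01]
[271.90558516 229.48897955]
[279.1745082  229.50369911]
[341.57070765 229.60389451]
```

View pics/w10.png

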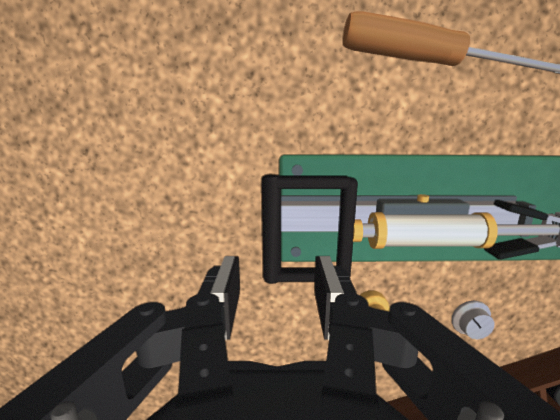

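```bash
python3 -m jog '[140,-0.2,3,-0.3,0,0,0, 140,-0.2,6,-0.3,0,0,0, 140,-0.2,7.7,-0.3,0,0,0, 140,-0.2,7.7,-0.3,0,0,0]' 20
python3 - <<'E'
from h import *
plan(S(-.0055,0,.046),ex)
d=img("wrist");cv2.imwrite("pics/w11.png",d["color"])
for q in(-.0055,0.0,.043): print(proj(d,S(q,0,.069)))
E
```

```text
clock: 8.7
position: [0.4589, -0.0731, 0.0454]
ee_rot: [0.693, -0.693, 0.141, -0.138]
contact_force: [1.3, 0.5, 1.2]
width: 0.0386
shift [ 0.12 -0.06  0.02] turn [ 0.   -0.01 -0.03]
[276.18881541 296.38180867]
[288.452123   296.35854894]
[383.89919263 295.86490829]
```

View pics/w11.png

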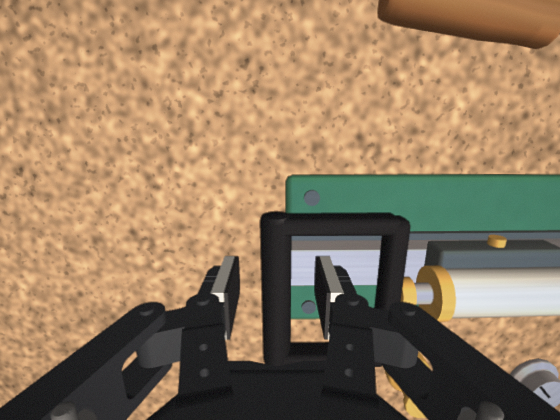

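```bash
python3 -m jog '[180,0,0,0,0,0,0, 215,0,0,0,0,0,0, 255,0,0,0,0,0,0, 255,0,0,0,0,0,0, 255,0,0,0,0,0,0]' 40
python3 - <<'E'
from h import *
s=get_state();print(rot(s).T@s["contact_force"])
d=img("wrist");cv2.imwrite("pics/w12.png",d["color"])
E
```

```text
clock: 9.38
position: [0.4605, -0.0744, 0.0475]
ee_rot: [-0.693, 0.693, -0.139, 0.14]
contact_force: [0.0, -0.4, 5.9]
width: 0.0127
[ 0.1842217  -5.92014148 -0.38537706]
```

View pics/w12.png

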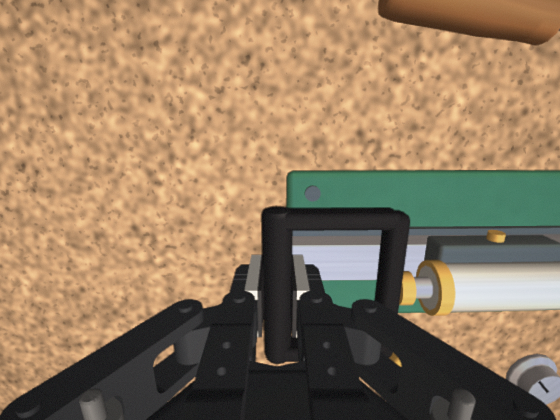

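```bash
python3 -m jog '[255,0,-0.2,-0.3,0,0,0, 255,0,-0.2,-0.6,0,0,0, 255,0,-0.2,-1,0,0,0, 255,0,-0.2,-1,0,0,0]' 40
python3 - <<'E'
from h import *
s=get_state();print(rot(s).T@s["contact_force"], (s["position"]-O)@ex)
d=img("wrist");crop(d,"w13.png",260,190,300,200,2.6)
E
```

```text
clock: 9.93
position: [0.4565, -0.0835, 0.0481]
ee_rot: [0.693, -0.693, 0.14, -0.14]
contact_force: [5.8, 0.8, -11.9]
width: 0.0124
[ 4.99347757 11.9153362   2.92846902] -0.016269989293507644
```

View pics/w13.png

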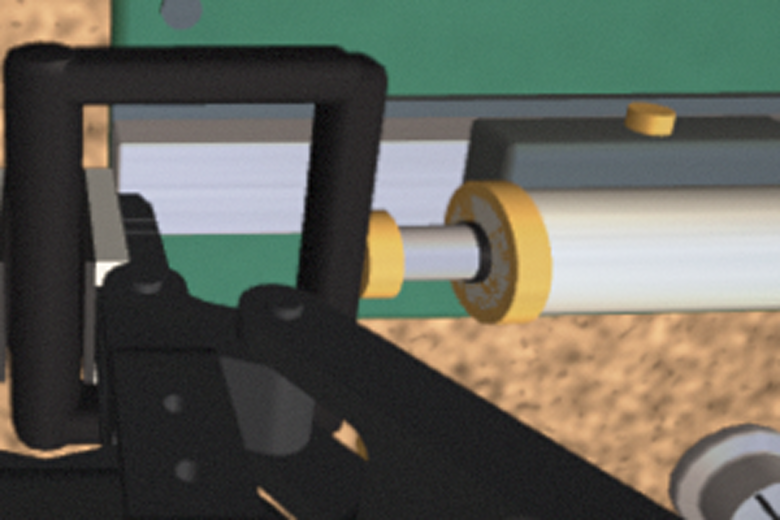

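```bash
python3 -m jog '[255,0.05,0.13,-0.3,0,0,0, 255,0.05,0.13,-0.6,0,0,0, 255,0.05,0.13,-1,0,0,0, 255,0.05,0.13,-1,0,0,0]' 40
python3 - <<'E'
from h import *
s=get_state();print(rot(s).T@s["contact_force"], (s["position"]-O)@ex)
d=img("wrist");crop(d,"w14.png",260,190,300,200,2.6)
E
```

```text
clock: 10.48
position: [0.4529, -0.0925, 0.0478]
ee_rot: [0.694, -0.693, 0.14, -0.141]
contact_force: [4.7, 3.9, -2.8]
width: 0.0128
[2.8250048  2.76488365 5.36813048] -0.025920096208245796
```

View pics/w14.png

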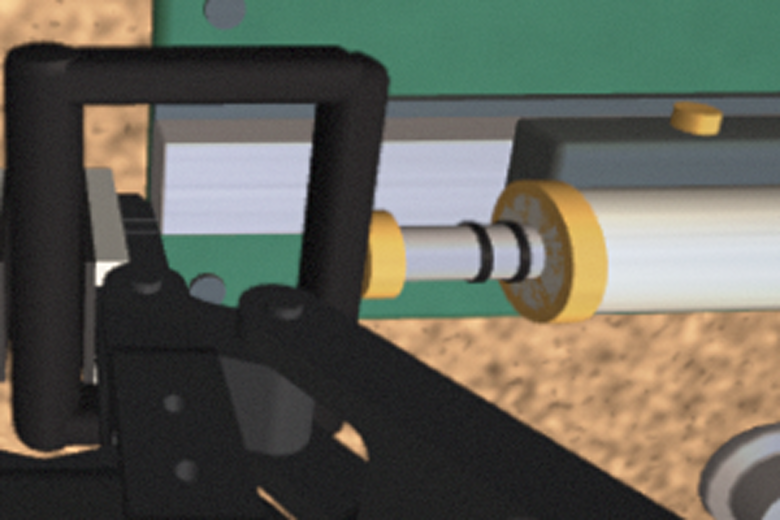

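```bash
python3 -m jog '[255,0.04,0.04,-0.2,0,0,0, 255,0.04,0.04,-0.4,0,0,0, 255,0.04,0.04,-0.6,0,0,0, 255,0.04,0.04,-0.6,0,0,0, 255,0.04,0.04,-0.6,0,0,0]' 40
python3 - <<'E'
from h import *
s=get_state();print(rot(s).T@s["contact_force"], (s["position"]-O)@ex)
d=img("wrist");crop(d,"w15.png",260,190,300,200,2.6)
E
```

```text
clock: 11.15
position: [0.4508, -0.0976, 0.0476]
ee_rot: [0.694, -0.692, 0.14, -0.14]
contact_force: [4.0, 5.2, 1.7]
width: 0.0124
[ 1.7076651  -1.69402999  6.37242695] -0.03145978435114653
```

View pics/w15.png

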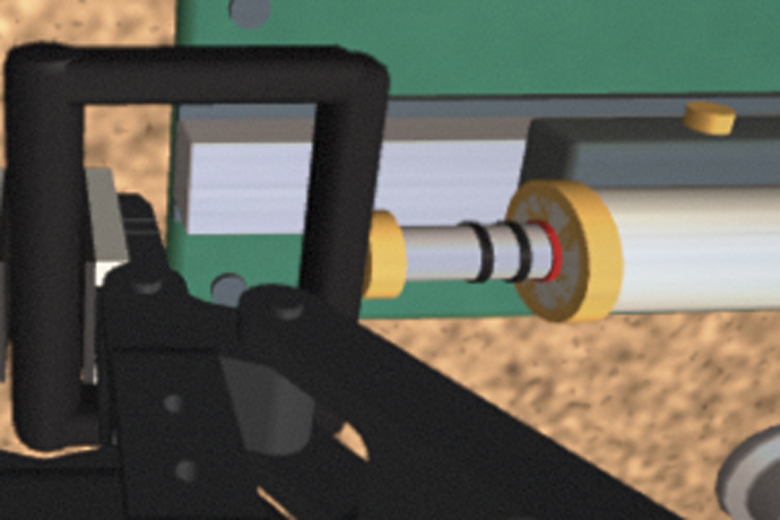

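```bash
python3 -m jog '[255,0.04,-0.02,-0.2,0,0,0, 255,0.04,-0.02,-0.3,0,0,0, 255,0.04,-0.02,-0.3,0,0,0]' 40
python3 - <<'E'
from h import *
s=get_state();print(rot(s).T@s["contact_force"], (s["position"]-O)@ex)
d=img("wrist");crop(d,"w16.png",260,190,300,200,2.6)
E
```

```text
clock: 11.58
position: [0.4497, -0.1003, 0.0477]
ee_rot: [0.694, -0.692, 0.14, -0.14]
contact_force: [3.5, 6.5, 0.2]
width: 0.0126
[ 0.75840447 -0.14046443  7.32717745] -0.0343003259075361
```

View pics/w16.png

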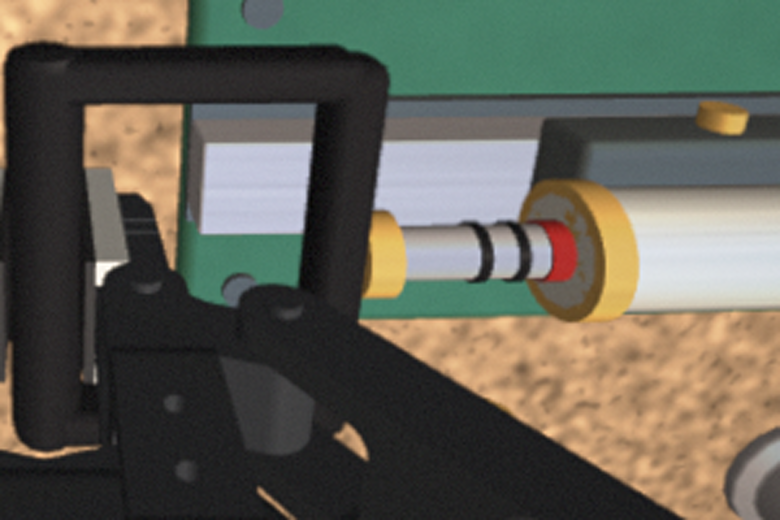

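```bash
python3 -m jog '[255,0,0,-0.07,0,0,0, 255,0,0,-0.07,0,0,0, 255,0,0,-0.07,0,0,0, 255,0,0,-0.07,0,0,0, 255,0,0,-0.07,0,0,0, 255,0,0,-0.07,0,0,0]' 40
python3 - <<'E'
from h import *
s=get_state();print(rot(s).T@s["contact_force"], (s["position"]-O)@ex)
d=img("wrist");crop(d,"w17.png",260,190,300,200,2.6)
d=img("top");crop(d,"t17.png",220,170,220,140,3.6)
E
```

```text
clock: 12.38
position: [0.4495, -0.1008, 0.0477]
ee_rot: [0.694, -0.692, 0.14, -0.14]
contact_force: [4.0, 7.3, -0.4]
width: 0.0122
[0.83940227 0.38597764 8.326515  ] -0.0348467012161526
```

View pics/w17.png

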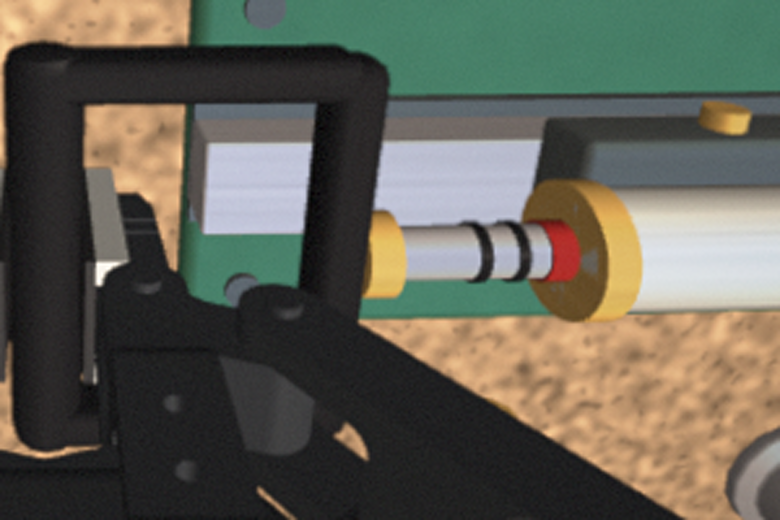

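View pics/t17.png

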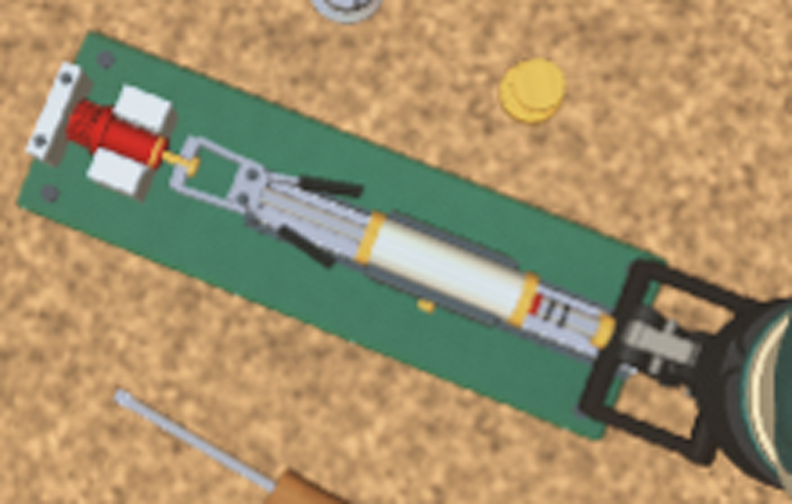

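```bash
python3 -c "
from rig import *
print(sign_off()); s=get_state(); print(s['clock'],s['contact_force'],s['width'])"
```

```text
the job is handed in; nothing more can be done
None
the job is handed in; nothing more can be done
```

The terminal is proof-loaded and the job is handed in at about 12.4 s of the 42 s. The gripper is still holding the handle at the red ring. There was no verdict, so what follows comes from my last checks.

**What I did:**
- I squeezed the ears until both jaws stood evenly open, about 16 mm apart.
- I pushed the runner up to its front stop and let the jaws close on the neck.
- I gripped the D-handle crossbar and drew it back in short steps, with pictures in between.

**Last checks:**
- **Rod:** the wrist picture shows the red ring just fully out, the two black rings before it visible, and no black ring after it. I put the rod at about 24 mm from the picture.
- **Pull:** the force reads 8.3 N, which would mean about 26 mm at 320 N/m. That is about 2 mm more than the picture suggests, but both fall inside 20.5 to 27.5 mm. The force reading wanders by about 0.5 N.
- **Clip and holder:** the top picture shows the clip still shut on the neck behind the head. The holder has moved about 2 mm as its flange seated, within the 8 mm allowed. I judged the tip position by eye and did not measure it.
- **Bystanders:** I touched none of them. The coil plug looks unmoved, as do the visible parts of the knob and the screwdriver. The valves are outside that last picture.
- **After hand-in:** I got no further reading. My query for the state then was refused.

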